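# Open the battery bay of the orange label printer

### The job

The label printer with the orange release tab needs a fresh battery. Press its orange tab down and, with the tab held down, slide the black battery cover away along its rails, in one motion, until it is fully open; then let go. Leave the printer with the blue tab alone.

Things in the scene. Friction and masses are not known exactly. Their poses are not given: they have to be found in the camera images.
- orange_pad (a point): Centre of the flat top (38 along x, 44 along y) of the ORANGE sprung tab on the cover; 94 mm above the bench when up. x: the way the cover opens; y across; z up. A rib 6 thick, 8 high stands on its +x edge, 19 mm off, for a fingertip to push. It goes down 9 mm (3 to 7.5 N); 4.5 mm down frees the shut cover (aim for 7). It rides with the cover and springs up when let go.
- orange_cover (a joint): How far the black battery cover (112 x 106 mm) on top of the orange-tab printer has slid, in m: 0 shut (locked while its tab is up), 0.075 at its open stop. It slides level, needs about 2 N, stays where left and uncovers a green battery. The grey printer is fixed to the bench, 200 x 124 mm, 87 mm high at its rails; only the tab stands higher.
- blue_pad (a point): The same point on the BLUE tab of a second, otherwise identical grey printer, to be left alone; same axes and sizes.

How it is judged:
By the outcome, as a careful person would: the job done as asked, in the order asked, and still so for the second after the job is handed in, with the robot touching nothing.
It also fails if it takes over 32 s, if anything falls off the work surface, if the arm or the gripper's body presses on something with over 40 N, if the wrist force passes 120 N, or if a joint passes its speed limit or range.

### The arm

A 6-joint arm with a two-finger parallel gripper is mounted at the origin on the work surface. World frame = base frame: x ahead of the robot, y to its left, z up, the work surface at z = 0. Lengths are in m, angles in rad, forces in N, time in s.
With the tool pointing down it reaches from about 0.325 to 0.85 m from the base axis. Payload 4.4 kg.
Tool frame: the origin (TCP) lies between the finger pads; the fingertips stand 17 mm ahead of it and the grasp point (between the pads) lies 2 mm behind it; z points along the fingers, y is the direction in which the jaws open and shut (so a half turn about z gives the same grasp; the last joint's range is limited). The gripper opens to 94 mm and grips with 3 to 60 N. Pads are 16 mm wide; open, the fingers measure 119 mm over their backs; the gripper's body (75 mm by 177 mm) begins 78 mm behind the grasp point.
Start: joints at [-1.365, 0.207, 1.542, -0, 1.393, -0.15], TCP at [0.2, -0.539, 0.222] pointing down, gripper open.
Joint ranges: [-2.73, 2.73], [-0.86, 2.22], [0.23, 2.46], [-1.11, 4.25], [0.08, 2.63], [-2.82, 2.82]. Speed limits (rad/s): [2.79, 2.79, 3.14, 3.14, 3.14, 3.14].

### API

Orientations are given as a unit quaternion [x, y, z, w].
In Python, from cell import r gives the robot as it stands. Calls block until the motion is done:
- r.reach(position, orientation): joint-space move of the TCP to a pose.
- r.move_linear(position, frame=None, max_speed=0.15): straight line of the TCP; frame=None keeps the orientation; max_speed is the mean speed in m/s.
- r.set_joints(angles): joint-space move.
- r.move_gripper(opening): finger opening in m; the grip force is fixed at half the most; returns when the fingers have stopped.
- r.pause(seconds).
- r.ik(position, orientation): joint angles nearest the present ones, or None.
- r.grab_frame(name): name is "side" or "top" or "wrist"; returns the picture (420x560x3 uint8, red, green, blue); there is no depth.
- r.calibration(name): a dict with "camera_matrix" (3x3 intrinsics, pixels), "R" (3x3) and "t" (3): a world point X has camera coordinates R X + t; the wrist camera has in their place "hand_eye" (4x4, takes a point from camera to tool coordinates, whose origin is the TCP and whose axes are the flange's). Camera axes: x right, y down, z forward; pixel columns grow to the right and rows downward; lengths in m; the calibration is good to about 2 mm. A picture is of the moment at which its call begins: read the wrist's pose just before it. calibration takes no time and is no camera call.
A pose or a line that the arm cannot do raises r.IKError and nothing moves.
- r.finish_job(): hands the job in, once; it reports no verdict.
Readings, each from a call of its own:
- r.get_clock(): time.
- r.get_q(): joint angles.
- r.get_joint_velocities(): joint speeds.
- r.get_effort(): joint torques, N m.
- r.get_position(): TCP position.
- r.get_eef_rot(): TCP orientation.
- r.get_force(): force on the tool from outside, world axes, zero at the start.
- r.get_ft_torque(): the same for the moment, N m.
- r.get_grip_width(): finger opening in m.
Only numpy, scipy, OpenCV 4.12 (cv2) and the standard library are available. Lean on these libraries where they do the work, as an engineer would, in place of code of your own. Each camera call takes 0.05 s, during which the arm holds its last target. There are 200 camera calls.

## Working session

There is one attempt and no reset: what is moved stays moved. The work goes in short steps, each a Python script; the robot and the scene stay as the last script left them, time stands still between calls to the robot, and variables do not carry over. Pictures are saved under pics/ and viewed, about 8 in all and at most 12, crops included, and the job is handed in when it is done.

```bash
mkdir -p pics
cat > h.py <<'E'
import numpy as np, cv2
from cell import r
def cam(n):
    c=r.calibration(n); return np.array(c["camera_matrix"]),np.array(c["R"]),np.array(c["t"])
def ray(n,uv,z):
    K,R,t=cam(n); o=-R.T@t; d=R.T@np.linalg.solve(K,[uv[0],uv[1],1]); return o+d*(z-o[2])/d[2]
def save(im,f): cv2.imwrite("pics/"+f,im[:,:,::-1])
E
python3 - <<'E'
from h import *
a=r.grab_frame("top");b=r.grab_frame("side")
save(a,"top.png");save(b,"side.png")
for n,im in(("top",a),("side",b)):
    hsv=cv2.cvtColor(im,cv2.COLOR_RGB2HSV)
    for c,lo,hi in(("orange",5,22),("blue",100,125)):
        m=cv2.inRange(hsv,(lo,120,80),(hi,255,255))
        k,l,s,ce=cv2.connectedComponentsWithStats(m)
        for i in range(1,k):
            if s[i,4]>40: print(n,c,s[i],ce[i],ray(n,ce[i],.094).round(3))
print(r.get_clock(), -cam("top")[1].T@cam("top")[2],-cam("side")[1].T@cam("side")[2])
E
```

```text
top orange [119   0  75   8 470] [156.56808511   2.97659574] [0.919 0.237 0.094]
top orange [124   6  77  13 609] [163.07060755  12.86535304] [0.901 0.225 0.094]
top orange [ 288    9   44   51 1635] [309.11376147  33.50275229] [ 0.862 -0.031  0.094]
top orange [423   8  28  27 548] [436.59671533  20.97627737] [ 0.881 -0.249  0.094]
top orange [ 133   17   87   45 2708] [178.45531758  39.45790251] [0.854 0.197 0.094]
top orange [  93   71   45   61 1801] [113.47973348  99.30316491] [0.749 0.311 0.094]
top orange [166 212  33  33 662] [181.98338369 228.29456193] [0.524 0.188 0.094]
top blue [495 187  30  29 224] [508.07589286 197.05803571] [ 0.579 -0.368  0.094]
top blue [389 212  31  31 674] [403.60237389 227.31008902] [ 0.527 -0.193  0.094]
top blue [504 217  49  43 721] [531.85298197 242.37170596] [ 0.502 -0.407  0.094]
side orange [ 110    0   41  104 1407] [132.16560057  49.64108031] [1.158 1.72  0.094]
side orange [197   0  26   8 125] [211.224   2.72 ] [3.76  4.575 0.094]
side orange [225   0  31  12 254] [241.29133858   4.7007874 ] [3.907 4.111 0.094]
side orange [259   0  36 
[... 7074 characters left out ...]
84615] [0.507 0.039 0.094]
side orange [493 207  16  15 109] [500.86238532 213.79816514] [ 0.856 -0.31   0.094]
side orange [517 216  18  21 182] [525.59340659 225.95604396] [ 0.845 -0.356  0.094]
side orange [534 222  26  27 398] [547.76884422 234.61557789] [ 0.844 -0.392  0.094]
side orange [514 236  46  24 256] [536.87109375 247.53125   ] [ 0.788 -0.392  0.094]
side blue [322 244  38  34 820] [340.87073171 260.48170732] [ 0.524 -0.195  0.094]
side blue [373 249  30  55 131] [386.6870229  276.81679389] [ 0.543 -0.264  0.094]
side blue [ 459  351   50   69 1135] [479.56211454 398.15242291] [ 0.446 -0.438  0.094]
0.1 [ 0.5285843  -0.02961272  0.94181994] [ 0.10835556 -0.47234108  0.47142308]
```

View pics/top.png

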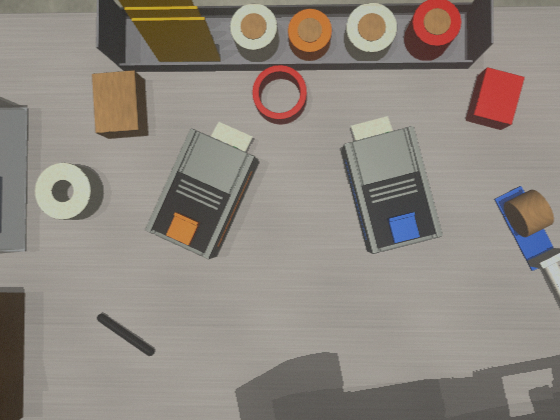

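View pics/side.png

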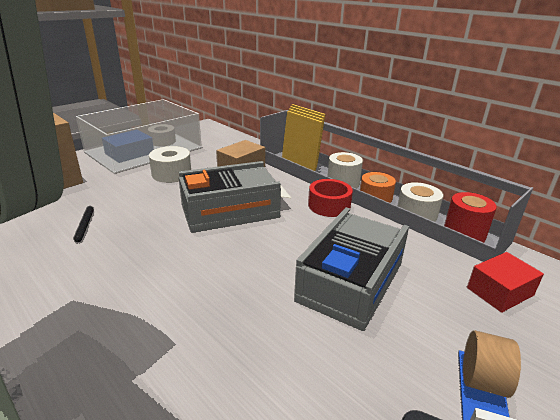

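Top view: orange-tab printer, pad at about (182,228), long axis running up-right to the pale paper at (232,137). Blue-tab printer pad at (404,227). The side view shows both tabs on the near half of the covers. I'll check the rib from close by with the wrist camera.

```bash
cat >> h.py <<'E'
from scipy.spatial.transform import Rotation as Ro
def down(yaw):
    u=np.array([np.cos(yaw),np.sin(yaw),0]);v=np.array([-u[1],u[0],0])
    return Ro.from_matrix(np.c_[u,-v,[0,0,-1]]).as_quat()
def wray(uv,z,p,q):
    c=r.calibration("wrist");H=np.array(c["hand_eye"]);R=Ro.from_quat(q).as_matrix()
    o=R@H[:3,3]+p;d=R@H[:3,:3]@np.linalg.solve(np.array(c["camera_matrix"]),[*uv,1]);return o+d*(z-o[2])/d[2]
E
python3 - <<'E'
from h import *
print(np.array(r.calibration("wrist")["hand_eye"]).round(3).tolist(), Ro.from_quat(r.get_eef_rot()).as_matrix().round(2).tolist())
a=cv2.imread("pics/top.png")
hsv=cv2.cvtColor(a,cv2.COLOR_BGR2HSV)
m=cv2.inRange(hsv,(5,120,80),(22,255,255)); m[:205]=0;m[:,300:]=0
b=cv2.boxPoints(cv2.minAreaRect(cv2.findNonZero(m)))
for p in b: print(p,ray("top",p,.094).round(4))
s=cv2.imread("pics/side.png")
c=np.vstack([cv2.resize(a[190:260,140:260],(600,350),interpolation=2)[:280],cv2.resize(s[155:215,170:290],(600,300),interpolation=2)])
cv2.imwrite("pics/c1.png",c)
yaw=np.deg2rad(-22)
u=np.array([np.cos(yaw),np.sin(yaw),0])
for w in (yaw,yaw+np.pi,yaw-np.pi):
    j=r.ik([.524-.0,.188,.24],down(w)); print(w,None if j is None else np.round(j,2))
E
```

```text
[[-0.0, -0.97, -0.244, 0.07], [1.0, -0.0, 0.001, -0.0], [-0.001, -0.244, 0.97, -0.162], [0.0, 0.0, 0.0, 1.0]] [[0.94, 0.35, -0.0], [0.35, -0.94, 0.0], [0.0, -0.0, -1.0]]
[163.51192 213.31831] [0.5495 0.2208 0.094 ]
[235.99998 205.00002] [0.5643 0.0944 0.094 ]
[240.29655 242.44139] [0.4997 0.0866 0.094 ]
[167.80849 250.75969] [0.4846 0.2127 0.094 ]
-0.3839724354387525 [ 0.19  0.15  1.57 -0.    1.42  2.14]
2.7576202181510405 [ 0.19  0.15  1.57 -0.    1.42 -1.  ]
-3.5255650890285457 [ 0.19  0.15  1.57 -0.    1.42 -1.  ]
```

View pics/c1.png

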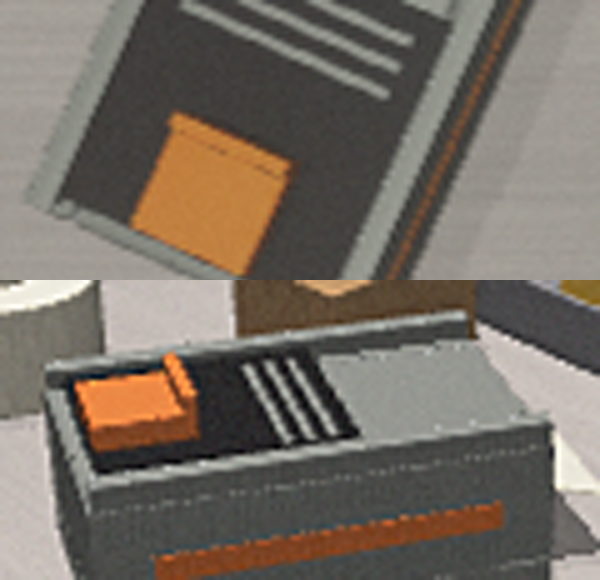

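The tab's rib is on the far side, towards the grey end, so the cover opens away from the robot. Moving in for a close look.

Run:
```python
from h import *
r.move_gripper(0.0)
yaw=np.deg2rad(-22);u=np.array([np.cos(yaw),np.sin(yaw),0])
r.reach(np.array([.522,.188,.25])+.05*u,down(yaw+np.pi))
r.pause(.3)
p,q=np.array(r.get_position()),r.get_eef_rot()
im=r.grab_frame("wrist");save(im,"w1.png");np.savez("w1.npz",p=p,q=q)
hsv=cv2.cvtColor(im,cv2.COLOR_RGB2HSV)
m=cv2.inRange(hsv,(5,120,80),(22,255,255))
k,l,s,ce=cv2.connectedComponentsWithStats(m)
for i in range(1,k):
    if s[i,4]>300:
        print(s[i],ce[i]); b=cv2.boxPoints(cv2.minAreaRect(cv2.findNonZero((l==i).astype(np.uint8))))
        for x in b: print(x,wray(x,.094,p,q).round(4))
print(p,r.get_clock(),r.get_grip_width(),r.get_force())
```

```text
[ 256  113   57   58 3086] [283.7242385  141.41704472]
[255.34534 168.94829] [0.5375 0.159  0.094 ]
[257.11023 112.47218] [0.4952 0.1784 0.094 ]
[312.2439   114.195114] [0.5134 0.2198 0.094 ]
[310.479   170.67122] [0.5564 0.2018 0.094 ]
[ 431  238  108   88 4818] [485.74574512 292.59609797]
[426.04413 265.71362] [0.6764 0.2679 0.094 ]
[506.72263 236.27686] [0.6763 0.3422 0.094 ]
[538.96594 324.64752] [0.7736 0.3494 0.094 ]
[458.28745 354.0843 ] [0.7758 0.2704 0.094 ]
[270 309   7  78 343] [272.80758017 345.81341108]
[269.43265 385.96442] [0.7409 0.088  0.094 ]
[271.1838  308.91333] [0.6638 0.1216 0.094 ]
[276.34024 309.03052] [0.6657 0.126  0.094 ]
[274.58908 386.0816 ] [0.7429 0.0927 0.094 ]
[284 309   6  78 370] [286.92702703 344.98378378]
[284. 309.] [0.6684 0.1326 0.094 ]
[289. 309.] [0.6701 0.1369 0.094 ]
[289. 386.] [0.7481 0.1059 0.094 ]
[284. 386.] [0.7463 0.1013 0.094 ]
[   0  370  496   50 6578] [345.99604743 406.93812709]
[  0. 419.] [ 0.6748 -0.18    0.094 ]
[  0. 370.] [ 0.6255 -0.1489  0.094 ]
[495. 370.] [0.8064 0.2988 0.094 ]
[495. 419.] [0.8624 0.2847 0.094 ]
[0.56846545 0.16890108 0.24998446] 4.675 0.00039674675674763614 [-0.20817271 -0.01856387 -0.18203105]
```

View pics/w1.png

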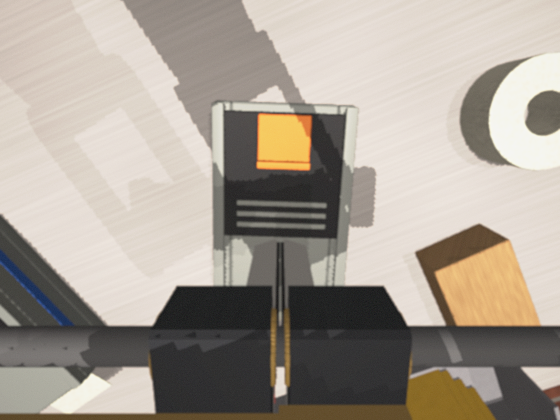

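The wrist view shows the orange pad at (284,138) with its rib at rows 162-170, nearer the slots. The black cover spans rows 110-235 and the closed fingers are at the bottom. This puts the pad centre at about (0.522, 0.1915) with yaw -23.7°. Next I'll press and slide.

Run:
```python
from h import *
yaw=np.deg2rad(-23.7);u=np.array([np.cos(yaw),np.sin(yaw),0])
c=np.array([.5217,.1915,0])+.003*u
q=down(yaw+np.pi); Z=lambda z:np.array([0,0,z])
r.reach(c+Z(.135),q); f0=np.array(r.get_force())
def st(s):
    f=np.array(r.get_force())-f0;p=np.array(r.get_position());print(s,"s=%.4f z=%.4f Fu=%.2f Fz=%.2f"%((p-c)@u,p[2],f@u,f[2]),round(r.get_clock(),2));return f
st("hover")
for z in(.113,.108,.104):
    r.move_linear(c+Z(z),max_speed=.05); r.pause(.15); f=st("down")
if 3<f[2]<12:
    s=.078; r.move_linear(c+s*u+Z(.104),max_speed=.06); f=st("slid")
    while f@u>-12 and s<.092:
        s+=.0015; r.move_linear(c+s*u+Z(.104),max_speed=.03); r.pause(.1); f=st("push")
save(r.grab_frame("side"),"s2.png"); st("end")
```

```text
hover s=0.0009 z=0.1359 Fu=0.00 Fz=0.00 5.24
down s=0.0002 z=0.1133 Fu=-0.82 Fz=-0.78 5.98
down s=0.0008 z=0.1089 Fu=1.84 Fz=3.61 6.38
down s=0.0008 z=0.1050 Fu=1.14 Fz=5.26 6.78
slid s=0.0762 z=0.1040 Fu=-3.17 Fz=5.75 8.23
push s=0.0771 z=0.1038 Fu=-4.23 Fz=5.74 8.58
push s=0.0783 z=0.1037 Fu=-4.68 Fz=5.68 8.93
push s=0.0796 z=0.1036 Fu=-4.02 Fz=5.61 9.28
push s=0.0810 z=0.1035 Fu=-4.75 Fz=4.83 9.63
push s=0.0824 z=0.1035 Fu=-4.50 Fz=4.97 9.98
push s=0.0826 z=0.1030 Fu=-6.88 Fz=5.56 10.33
push s=0.0829 z=0.1026 Fu=-8.92 Fz=6.94 10.68
push s=0.0831 z=0.1025 Fu=-12.80 Fz=7.77 11.03
end s=0.0831 z=0.1025 Fu=-11.59 Fz=7.45 11.08
```

Run:
```python
from h import *
yaw=np.deg2rad(-23.7);u=np.array([np.cos(yaw),np.sin(yaw),0])
p=np.array(r.get_position())
r.move_linear(p+.001*u,max_speed=.03)
r.move_linear(p+.001*u+[0,0,.03],max_speed=.05)
r.move_linear(p+.001*u+[0,0,.12],max_speed=.2)
r.reach([.42,-.02,.30],down(yaw+np.pi)); r.pause(.3)
print(r.get_clock(),r.get_force())
a=r.grab_frame("top");b=r.grab_frame("side");save(a,"top3.png")
hsv=cv2.cvtColor(a,cv2.COLOR_RGB2HSV)
for n,lo,hi,o,xs in(("orange",5,22,None,slice(110,290)),("blue",100,125,None,slice(340,460))):
    m=cv2.inRange(hsv,(lo,120,80),(hi,255,255));mm=m*0;mm[150:260,xs]=m[150:260,xs]
    k,l,s,ce=cv2.connectedComponentsWithStats(mm)
    for i in range(1,k):
        if s[i,4]>300: print(n,s[i],ce[i],ray("top",ce[i],.095).round(4))
g=ray("top",(181.98,228.29),.095)
print("before",g.round(4))
cv2.imwrite("pics/c3.png",np.vstack([cv2.resize(a[130:260,120:300],(540,390)),cv2.resize(b[155:215,170:290],(540,200))[:,:]])[:,:,::-1])
```

```text
14.1167 [-1.02526559  0.33321425  0.04107803]
orange [184 173  33  33 669] [199.66218236 188.90134529] [0.592  0.1577 0.095 ]
blue [389 212  31  31 673] [403.58692422 227.33283804] [ 0.5268 -0.1925  0.095 ]
before [0.5237 0.188  0.095 ]
```

View pics/c3.png

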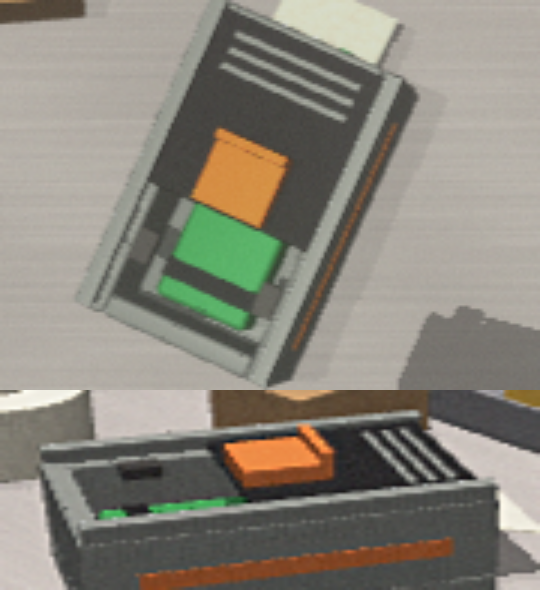

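The cover is fully open: the pad has shifted 74.7 mm, the green battery is exposed, the tab has sprung up, and the blue tab hasn't moved. Handing in.

```bash
python3 -c "
from h import *
r.finish_job()"
```

```text
the job is handed in; nothing more can be done
```

The orange-tab printer's battery cover is fully open, and the job is handed in. With the gripper closed, I pressed the orange tab down about 6–8 mm and slid the cover away from the robot, tab held down, until it hit its stop. Then I eased off, lifted straight up and moved the arm clear.

- **Cover travel:** the top camera shows the tab moved 74.7 mm, against a 75 mm stop. The push force rose to about 13 N over the last fraction of a millimetre, which also points to the stop.
- **Release:** the pictures show the green battery exposed and the orange tab back up.
- **Blue-tab printer:** its tab is in the same place as before, and nothing touched it.
- **Limits:** the clock read 14.1 s at the last check. The highest forces I read were about 13 N sideways and 8 N vertically.

**Imperfections:**
- The slide was one 78 mm stroke, then eight short pushes of 1.5 mm with brief pauses. The tab stayed down throughout.
- The top and wrist cameras differed by about 3 mm on where the tab was. That didn't affect the result.

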